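# Hang the test-tile racks in the drying cabinet

## Task

Put all the tile racks standing on the table away in the drying cabinet: pull its drawer fully open by the handle and hang each rack upright on a pair of hooks of its own, with both ends of its dowel seated in the hooks. When all of them hang, push the drawer fully shut with the racks inside, and leave the other things on the table where they are.

Things in the scene. Friction and masses are not known exactly. Their poses are not given: they have to be found in the camera images.
- hook_drawer (a joint): slide of the cabinet's one drawer, m: 0 shut, 0.210 fully out (end stop). It slides level along the cabinet's own -x (towards the robot), with about 1 N of friction, and stays where it is left.
- drawer_handle (a point): middle of the drawer's steel bar handle: a level round bar 10 mm thick, 100 mm long along the drawer's y, on two posts at its ends. Its axis lies 45 mm in front of the drawer front (40 mm of free gap behind the bar), 128 mm above the table. The front reaches up to z = 160 mm. Axes are the drawer's: x into the cabinet, y across, z up. The point moves with the drawer.
- cabinet_top (a point): middle of the front edge of the top of the drying cabinet, a plain plywood box 264 mm wide (y), 225 mm deep (x), 164 mm high, with one drawer in its front, which looks to its -x. The shut drawer's front stands 15 mm proud of this edge. The drawer is 220 mm wide inside, side walls up to z = 131 mm, front 12 mm thick, floor at z = 18 mm.
- hooks_1 (a point): front one of 3 hook pairs in the drawer (54 mm behind its outer face; the others 64 and 128 mm farther along +x): where the middle of a seated dowel's axis lies, z = 126 mm, midway between the hooks. Hooks: upward-open Vs of 6 mm steel bar at y = +-84 mm, mouths 36 mm wide, tips 14 mm above this point; the V centres the dowel. x into the cabinet, y along the hung dowel, z up. Moves with the drawer.
- rack_a_rail (a point): a wooden rack of test tiles, one of up to three alike (None from the start: absent). The point: middle of its dowel, a round rail 12 mm thick, 190 mm long along the rack's y, axis 95 mm above its foot; x across, z up. End panels at y = +-66 mm, 8 mm thick, 50 mm wide (x). Floor board 50 x 140 mm; tiles up to 48 mm high leave the dowel's middle free. About 0.24 kg. It hangs either way round.
- rack_b_rail (a point): a wooden rack of test tiles, one of up to three alike (None from the start: absent). The point: middle of its dowel, a round rail 12 mm thick, 190 mm long along the rack's y, axis 95 mm above its foot; x across, z up. End panels at y = +-66 mm, 8 mm thick, 50 mm wide (x). Floor board 50 x 140 mm; tiles up to 48 mm high leave the dowel's middle free. About 0.24 kg. It hangs either way round.
- rack_c_rail (a point): a wooden rack of test tiles, one of up to three alike (None from the start: absent). The point: middle of its dowel, a round rail 12 mm thick, 190 mm long along the rack's y, axis 95 mm above its foot; x across, z up. End panels at y = +-66 mm, 8 mm thick, 50 mm wide (x). Floor board 50 x 140 mm; tiles up to 48 mm high leave the dowel's middle free. About 0.24 kg. It hangs either way round.
- teapot_lid_mid (a point): bystander: brown clay teapot lid, 80 mm across and 34 mm high, lying at the front; its centre
- slip_cup_mid (a point): bystander: small grey-brown cup, 65 mm across and 47 mm high, behind the racks; its centre
- wood_mallet_mid (a point): bystander: small wooden mallet, 150 mm long and 35 mm high, lying at the left; its centre

How it is judged:
By the outcome, as a careful person would: the job done as asked, in the order asked, and still so for the second after the job is handed in, with the robot touching nothing.
Of rack_a, rack_b, rack_c only 2 to 3 are there at a start; the rules pass over those that are not, and their reading is None.
At some moment in a run one of rack_a, rack_b, rack_c may be knocked a few centimetres aside while the robot is not near it.
Once in a run the grip may slacken for a moment while it holds something.
It also fails if it takes over 210 s, if anything falls off the work surface, if the arm or the gripper's body presses on something with over 40 N, if the wrist force passes 120 N, or if a joint passes its speed limit or range.

## Robot

A 6-joint arm with a two-finger parallel gripper is mounted at the origin on a cart in front of the work surface, level with it; the furniture and walls round the work are solid. World frame = base frame: x ahead of the robot, y to its left, z up, the work surface at z = 0. Lengths are in m, angles in rad, forces in N, time in s.
With the tool pointing down it reaches from about 0.375 to 0.9 m from the base axis. Payload 3.1 kg.
Tool frame: the origin (TCP) lies between the finger pads; the fingertips stand 22 mm ahead of it and the grasp point (between the pads) lies 3 mm ahead of it; z points along the fingers, y is the line along which they close (so a half turn about z gives the same grasp; the last joint's range is limited). The gripper opens to 87 mm and grips with 3 to 60 N. Pads are 19 mm wide; open, the fingers measure 117 mm over their backs; the gripper's body (75 mm by 190 mm) begins 51 mm behind the grasp point.
Start: joints at [-1.284, 0.527, 1.433, -0, 1.181, -0.178], TCP at [0.28, -0.559, 0.245] pointing down, gripper open.
Joint ranges: [-3.08, 3.08], [-0.75, 2.2], [0.22, 2.44], [-1.43, 4.57], [0, 2.65], [-2.85, 2.85]. Speed limits (rad/s): [2.79, 2.79, 3.14, 3.14, 3.14, 3.14].

## Interface

Orientations are given as a unit quaternion [x, y, z, w].
In Python, from rig import robot gives the robot as it stands.
- The arm moves only by the tool move_arm, never from a script. Its argument "series" is text: rows parted by semicolons, each of 6 numbers parted by spaces: the shift along the tool's x, y, z in mm, then the turn, a rotation vector about the tool's x, y, z in degrees. In form: dx dy dz ax ay az; .... A call has 1 to 8 rows; each row is the pose to reach, as a shift and turn from the pose commanded when the call began, along the tool's axes at that moment; what a row does not reach only later rows make up. A row lasts 1/12 s, in which the tool goes at most 41.7 mm and 7.16 degrees, less where a joint would pass 70% of its speed; a pose out of reach is approached as far as the arm can. A call with a gripper value outside its range is refused whole. "jaw" is the opening, from 0 (shut) to 1 (fully open), set as the call begins (left out, the last holds). The fingers move at their own pace and stop on an object; "newtons" is the grip in N (left out, the last holds). Time passes only in rows, so rows that repeat a pose let the fingers close. It gives the time, the measured TCP pose, the force, the opening and the grip force at its end, in the units of the state.
- robot.get_obs(): the state, without advancing time (a new reading comes with each control period).
- robot.camera(name): name is "scene" or "top"; returns a dict with "img" (420x560x3 uint8, red, green, blue), "mtx" (3x3 intrinsics, pixels), "distortion" ([k1, k2, p1, p2, k3] as OpenCV has them; the pictures are not rectified), "world_to_cam" (4x4, takes a point from world to camera coordinates). Camera axes: x right, y down, z forward; pixel columns grow to the right and rows downward; lengths in m; the calibration is good to about 2 mm. A picture is of the moment at which its call begins. There is no depth.
- robot.hand_in(): hands the job in; it is judged then, once.
Trained networks look in a picture, given as the dict that the camera call returned (one of the last four; its "shot" number tells which), for a name from the list of things; names that differ only in an ending like _2 or _b are one class to them, and where a whole thing is asked for, a point or a joint stands for the part that bears it (a point fixed in the world has none). Each returns a list of dicts, best first, with "p" (0 to 1); they miss things now and then, are a little off and sometimes report something else, mostly with a low value. They report only what shows in the picture. A call takes as long as a camera call.
- robot.search_frame(picture, thing): "xyz" ([x, y, z] in m, in world coordinates, good to about 4 mm: the middle of the surface that is visible of it).
- robot.tip_of(picture, thing): "xyz" ([x, y, z] in m, in world coordinates, good to about 4 mm: a listed point, or the origin of a listed thing).
The state is a dict: "time": time; "q": joint angles; "joint_velocities": joint speeds; "joint_torque": joint torques, N m; "position": TCP position; "tool_rot": TCP orientation; "ft_force": force on the tool from outside, world axes, zero at the start; "moment": the same for the moment, N m; "grip_width": finger opening in m; "grip_force": force on a finger pad.
Only numpy, scipy, OpenCV 4.12 (cv2) and the standard library are available. Lean on these libraries where they do the work, as an engineer would, in place of code of your own. Each camera call takes 0.05 s, during which the arm holds its last target. There are 200 camera calls.

## Working session

There is one attempt and no reset: what is moved stays moved. The work goes in short steps, Python scripts to look and compute and a tool call to move; the robot and the scene stay as the last step left them, time stands still between calls to the robot, and variables do not carry over. Pictures are saved under pics/ and viewed, at most 14 in all, crops included, and the job is handed in when it is done.

Besides the shell and the picture viewer there is one more tool, called after "Emit:" as a command line: name --argument value ..., lists and objects as JSON in quotes. move_arm: Moves the arm, as the interface text tells. Its arguments: {"type":"object","properties":{"series":{"type":"string"},"jaw":{"type":"number"},"newtons":{"type":"number"}},"required":["series"]}

```bash
ls; mkdir -p pics; cat > h.py <<'E'
from rig import robot
import numpy as np, cv2
np.set_printoptions(precision=4,suppress=True)
def look(names=(),cams=("scene","top"),save=None):
    for c in cams:
        p=robot.camera(c)
        if save: cv2.imwrite(f"pics/{save}_{c}.png",p["img"][:,:,::-1])
        for n in names:
            print(c,n,[(round(d["p"],2),np.round(d["xyz"],3).tolist()) for d in robot.tip_of(p,n)][:5])
def st():
    o=robot.get_obs(); print(round(o["time"],2),np.array(o["position"]),np.array(o["tool_rot"]),np.array(o["q"]),o["grip_width"],o["grip_force"],np.array(o["ft_force"]))
E
python3 - <<'E'
from h import *
look(["drawer_handle","cabinet_top","hooks_1","rack_a_rail","teapot_lid_mid","slip_cup_mid","wood_mallet_mid"],save="a")
st()
E
```

```text
pics
scene drawer_handle []
scene cabinet_top [(0.53, [0.333, -0.272, 0.015])]
scene hooks_1 []
scene rack_a_rail [(0.76, [0.536, -0.336, 0.094])]
scene teapot_lid_mid [(0.81, [0.33, -0.274, 0.016])]
scene slip_cup_mid []
scene wood_mallet_mid [(0.64, [0.59, 0.538, 0.012])]
top drawer_handle [(0.63, [0.573, 0.23, 0.128])]
top cabinet_top [(0.97, [0.657, 0.229, 0.165])]
top hooks_1 [(0.63, [0.672, 0.228, 0.125])]
top rack_a_rail [(0.76, [0.542, -0.337, 0.092]), (0.23, [0.589, 0.532, 0.017])]
top teapot_lid_mid []
top slip_cup_mid []
top wood_mallet_mid [(0.76, [0.588, 0.533, 0.02])]
0.8 [ 0.2802 -0.5587  0.2446] [0.9731 0.2303 0.     0.    ] [-1.2845  0.5275  1.4327  0.      1.1814 -0.1785] 0.08695678913702577 0.0 [-0.0805 -0.3369 -0.1472]
```

View pics/a_scene.png

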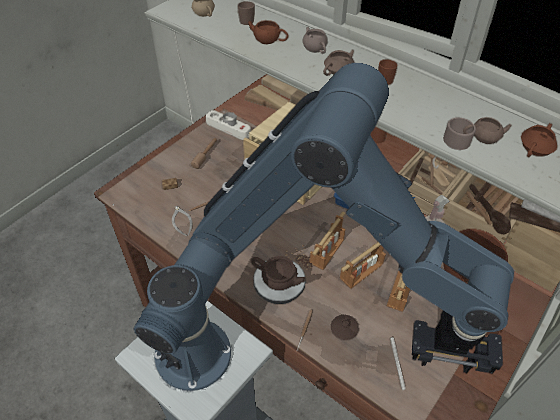

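View pics/a_top.png

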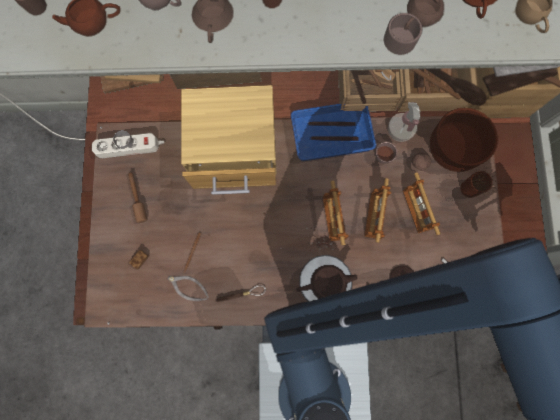

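```bash
cat >> h.py <<'E'
def ortho(p,z,x0,x1,y0,y1,mm=1.0):
    "picture of plane z; row 0 = x1 (far), col 0 = y1 (left)"
    s=mm/1000; X,Y=np.meshgrid(np.arange(x1,x0,-s),np.arange(y1,y0,-s),indexing="ij")
    P=np.stack([X,Y,0*X+z],-1).reshape(-1,3); T=np.array(p["world_to_cam"])
    uv,_=cv2.projectPoints(P,cv2.Rodrigues(T[:3,:3])[0],T[:3,3],np.array(p["mtx"]),np.array(p["distortion"]))
    uv=uv.reshape(*X.shape,2).astype(np.float32)
    return cv2.remap(np.ascontiguousarray(p["img"]),uv[...,0],uv[...,1],cv2.INTER_CUBIC)[:,:,::-1]
E
python3 - <<'E'
from h import *
p=robot.camera("top")
a=ortho(p,.095,.42,.67,-.45,.0,.6)
b=ortho(p,.128,.50,.68,.10,.37,.6)
c=ortho(p,.164,.60,.90,.08,.38,1)
print(a.shape,b.shape,c.shape)
o=np.zeros((600,800,3),np.uint8)
cv2.imwrite("pics/o1.png",a)
o[:b.shape[0],:b.shape[1]]=b; o[:c.shape[0],470:470+c.shape[1]]=c
cv2.imwrite("pics/o2.png",o)
E
```

```text
(417, 751, 3) (301, 451, 3) (301, 300, 3)
```

View pics/o1.png

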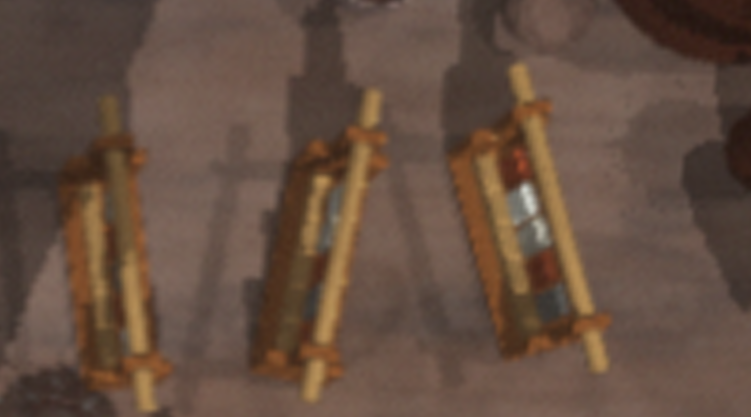

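View pics/o2.png

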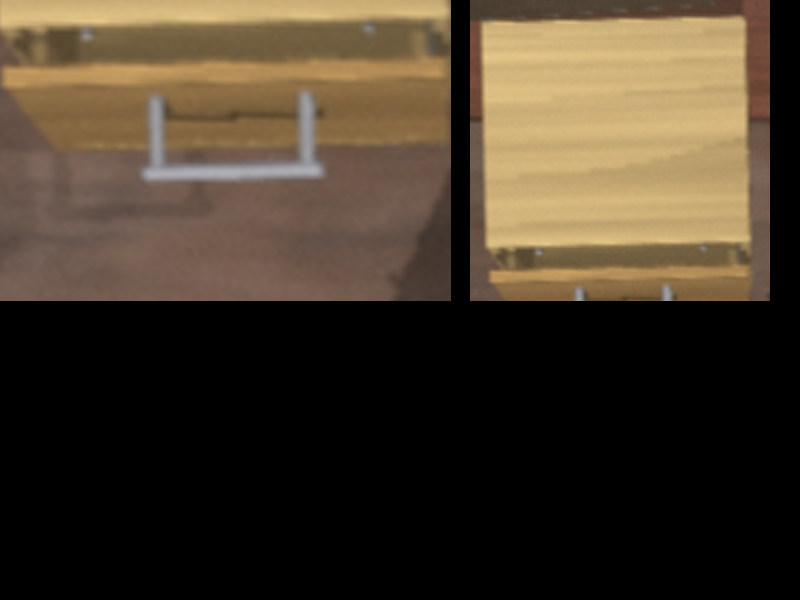

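Top view (rectified): three racks with dowel mids at about (0.518,-0.077), (0.522,-0.206), (0.539,-0.335), with dowels 189–190 mm long as they should be. The drawer already stands about 22 mm open: handle at (0.577,0.230), cabinet yaw about 1°.

```bash
cat >> h.py <<'E'
def plan(*wps,maxmm=250,maxdeg=45):
    "waypoints (x,y,z,yaw of tool y deg), tool kept pointing down; prints the end row of each call"
    from scipy.spatial.transform import Rotation as R
    o=robot.get_obs(); p=np.array(o["position"]); r=R.from_quat(o["tool_rot"])
    st()
    for w in wps:
        q=np.array(w[:3]); a=np.radians(w[3])
        M=R.from_matrix(np.array([[-np.sin(a),np.cos(a),0],[np.cos(a),np.sin(a),0],[0,0,-1]]).T)
        tot=(r.inv()*M).as_rotvec(degrees=True)
        n=max(1,int(np.ceil(max(np.linalg.norm(q-p)*1000/maxmm,np.linalg.norm(tot)/maxdeg))))
        for k in range(n):
            d=r.inv().apply((q-p)/(n-k))*1000; t=(r.inv()*M).as_rotvec(degrees=True)/(n-k)
            print(np.round(np.r_[d,t],1)); p=p+(q-p)/(n-k); r=r*R.from_rotvec(t,degrees=True)
E
python3 -c "
from h import *
plan((.577,.230,.245,1),(.577,.230,.131,1))"
```

```text
0.85 [ 0.2802 -0.5587  0.2446] [ 0.9731  0.2304 -0.      0.    ] [-1.2845  0.5274  1.4327 -0.      1.1814 -0.1785] 0.0872528602625072 0.0 [0.2727 0.1861 0.2262]
[ 154.7 -143.    -0.1    0.     0.   -16.1]
[188.3 -94.5  -0.1   0.    0.  -16.1]
[207.1 -38.6  -0.1   0.    0.  -16.1]
[209.7  20.3  -0.1   0.    0.  -16.1]
[ -0.   0. 114.  -0.  -0.   0.]
```

Emit:
move_arm --series "39 -36 0 0 0 -4; 77 -72 0 0 0 -8; 116 -107 0 0 0 -12; 155 -143 0 0 0 -16; 155 -143 0 0 0 -16; 155 -143 0 0 0 -16; 155 -143 0 0 0 -16" --jaw 0.36 --newtons 25

```text
time: 1.43
position: [0.3552, -0.359, 0.2448]
tool_rot: [0.931, 0.365, -0.0, -0.0]
ft_force: [-0.9, -0.2, 0.1]
grip_width: 0.0483
grip_force: 0.0
```

Emit:
move_arm --series "38 -19 0 0 0 -3; 75 -38 0 0 0 -6; 113 -57 0 0 0 -10; 150 -76 0 0 0 -13; 188 -95 0 0 0 -16; 188 -95 0 0 0 -16; 188 -95 0 0 0 -16"

```text
time: 2.02
position: [0.4297, -0.1637, 0.2448]
tool_rot: [0.871, 0.491, 0.0, 0.001]
ft_force: [-0.0, -0.0, 0.1]
grip_width: 0.0312
grip_force: 0.0
```

Emit:
move_arm --series "38 -7 0 0 0 -3; 75 -14 0 0 0 -6; 113 -21 0 0 0 -10; 150 -28 0 0 0 -13; 188 -35 0 0 0 -16; 207 -39 0 0 0 -16; 207 -39 0 0 0 -16"

```text
time: 2.6
position: [0.5057, 0.0335, 0.2447]
tool_rot: [0.795, 0.607, 0.001, 0.001]
ft_force: [-0.1, -0.7, 0.5]
grip_width: 0.0312
grip_force: 0.0
```

Emit:
move_arm --series "38 4 0 0 0 -3; 75 7 0 0 0 -6; 113 11 0 0 0 -10; 150 15 0 0 0 -13; 188 18 0 0 0 -16; 210 20 0 0 0 -16; 210 20 0 0 0 -16; 210 20 0 0 0 -16"

```text
time: 3.27
position: [0.5795, 0.2282, 0.244]
tool_rot: [0.704, 0.711, -0.0, 0.001]
ft_force: [0.2, -0.7, -0.6]
grip_width: 0.0312
grip_force: 0.0
```

```bash
python3 -c "
from h import *
plan((.577,.230,.131,1))
look(['drawer_handle','cabinet_top','rack_a_rail','slip_cup_mid','teapot_lid_mid'],save='b')"
```

```text
3.27 [0.5795 0.2282 0.244 ] [ 0.7036  0.7106 -0.0005  0.0006] [ 0.1966  0.5252  1.4388 -0.0016  1.1777  0.1873] 0.03116782060003666 0.0 [ 0.215  -0.7071 -0.5551]
[  2.   -2.5 113.    0.    0.1  -0.4]
scene drawer_handle [(0.91, [0.578, 0.228, 0.129]), (0.31, [0.542, -0.337, 0.092])]
scene cabinet_top [(0.77, [0.655, 0.232, 0.164])]
scene rack_a_rail [(0.86, [0.54, -0.337, 0.094])]
scene slip_cup_mid [(0.87, [0.712, -0.243, 0.023])]
scene teapot_lid_mid [(0.84, [0.33, -0.269, 0.015])]
top drawer_handle []
top cabinet_top [(0.71, [0.656, 0.229, 0.162])]
top rack_a_rail []
top slip_cup_mid [(0.63, [0.593, 0.535, 0.019]), (0.61, [0.712, -0.239, 0.025]), (0.4, [0.541, -0.337, 0.088]), (0.21, [0.672, 0.231, 0.125])]
top teapot_lid_mid [(0.98, [0.329, -0.275, 0.018])]
```

Handle confirmed at x≈0.577. Descend and grip.

Emit:
move_arm --series "2 -2 20 0 0 0; 2 -2 40 0 0 0; 2 -2 60 0 0 0; 2 -2 80 0 0 0; 2 -2 100 0 0 0; 2 -2 113 0 0 0; 2 -2 113 0 0 0"

```text
time: 4.45
position: [0.5738, 0.2317, 0.1284]
tool_rot: [0.703, 0.711, -0.003, -0.002]
ft_force: [-0.2, 0.0, -0.7]
grip_width: 0.0313
grip_force: 0.0
```

Emit:
move_arm --series "0 0 0 0 0 0; 0 0 0 0 0 0; 0 0 0 0 0 0; 0 0 0 0 0 0; 0 0 0 0 0 0" --jaw 0 --newtons 30

```text
time: 4.87
position: [0.5768, 0.2323, 0.1328]
tool_rot: [0.703, 0.711, 0.001, 0.001]
ft_force: [-0.1, -1.8, 2.3]
grip_width: 0.0092
grip_force: 30.0
```

Emit:
move_arm --series "0 -5 0 0 0 0; 0 -12 0 0 0 0; 0 -20 0 0 0 0; 0 -28 0 0 0 0; 0 -36 0 0 0 0; 0 -44 0 0 0 0; 0 -50 0 0 0 0; 0 -50 0 0 0 0"

```text
time: 5.53
position: [0.5238, 0.231, 0.1327]
tool_rot: [0.703, 0.711, -0.001, -0.0]
ft_force: [-1.6, -2.2, 8.2]
grip_width: 0.0087
grip_force: 30.0
```

Emit:
move_arm --series "0 -12 0 0 0 0; 0 -24 0 0 0 0; 0 -36 0 0 0 0; 0 -48 0 0 0 0; 0 -60 0 0 0 0; 0 -72 0 0 0 0; 0 -84 0 0 0 0; 0 -90 0 0 0 0"

```text
time: 6.2
position: [0.4334, 0.2296, 0.1321]
tool_rot: [0.703, 0.711, -0.001, -0.0]
ft_force: [1.1, -3.8, 4.5]
grip_width: 0.0088
grip_force: 30.0
```

Emit:
move_arm --series "0 -10 0 0 0 0; 0 -20 0 0 0 0; 0 -28 0 0 0 0; 0 -36 0 0 0 0; 0 -42 0 0 0 0; 0 -46 0 0 0 0; 0 -50 0 0 0 0; 0 -50 0 0 0 0"

```text
time: 6.87
position: [0.3865, 0.2285, 0.1321]
tool_rot: [0.702, 0.712, 0.0, 0.002]
ft_force: [4.3, -8.6, 3.8]
grip_width: 0.009
grip_force: 30.0
```

Emit:
move_arm --series "0 -3 0 0 0 0; 0 -6 0 0 0 0; 0 -6 0 0 0 0; 0 -6 0 0 0 0"

```text
time: 7.2
position: [0.3863, 0.2286, 0.1322]
tool_rot: [0.702, 0.712, 0.004, 0.005]
ft_force: [14.3, -12.4, -5.9]
grip_width: 0.0086
grip_force: 30.0
```

Emit:
move_arm --series "0 6 0 0 0 0; 0 6 0 0 0 0; 0 6 0 0 0 0; 0 6 0 0 0 0; 0 6 0 0 0 0" --jaw 0.36

```text
time: 7.62
position: [0.3845, 0.23, 0.1314]
tool_rot: [0.703, 0.711, -0.001, -0.001]
ft_force: [-0.4, -0.3, -0.0]
grip_width: 0.0294
grip_force: 0.0
```

Emit:
move_arm --series "0 0 -25 0 0 0; 0 0 -50 0 0 0; 0 0 -75 0 0 0; 0 0 -100 0 0 0; 0 0 -130 0 0 0; 0 0 -160 0 0 0; 0 0 -160 0 0 0"

```text
time: 8.2
position: [0.3883, 0.2313, 0.2966]
tool_rot: [0.703, 0.711, 0.005, 0.002]
ft_force: [0.0, -0.2, -0.2]
grip_width: 0.0312
grip_force: 0.0
```

```bash
python3 -c "
from h import *
plan((.47,.05,.29,-50),(.518,-.077,.20,-82.9),maxdeg=50)
look(['drawer_handle','hooks_1','rack_a_rail'],save='c')"
```

```text
8.2 [0.3883 0.2313 0.2966] [0.7029 0.7113 0.0049 0.0025] [0.2889 0.2185 1.7861 0.0005 1.1259 0.2768] 0.031197137724003347 0.0 [ 0.0316 -0.2278 -0.2317]
[-91.1  39.8   3.4   0.2  -0.2  25.3]
[-65.3  74.9   3.5   0.2  -0.2  25.3]
[-44.9 128.1  90.   -0.   -0.   32.9]
scene drawer_handle [(0.57, [0.388, 0.223, 0.126])]
scene hooks_1 [(0.9, [0.484, 0.227, 0.131]), (0.46, [0.52, -0.072, 0.097])]
scene rack_a_rail [(0.76, [0.54, -0.335, 0.091])]
top drawer_handle [(0.85, [0.382, 0.223, 0.128])]
top hooks_1 [(0.76, [0.48, 0.228, 0.124])]
top rack_a_rail [(0.87, [0.541, -0.34, 0.092])]
```

Emit:
move_arm --series "-23 10 1 0 0 6; -46 20 2 0 0 12; -69 30 3 0 0 19; -91 40 3 0 0 25; -91 40 3 0 0 25; -91 40 3 0 0 25" --jaw 0.5

```text
time: 9.1
position: [0.4271, 0.1387, 0.2878]
tool_rot: [0.841, 0.541, -0.001, -0.001]
ft_force: [-0.2, 0.2, 0.0]
grip_width: 0.0433
grip_force: 0.0
```

Emit:
move_arm --series "-16 19 1 0 0 6; -33 38 2 0 0 12; -49 56 3 0 0 19; -65 75 3 0 0 25; -65 75 3 0 0 25; -65 75 3 0 0 25"

```text
time: 9.6
position: [0.4683, 0.0495, 0.285]
tool_rot: [0.938, 0.348, -0.001, -0.001]
ft_force: [0.3, 0.7, -0.3]
grip_width: 0.0435
grip_force: 0.0
```

Emit:
move_arm --series "-9 26 18 0 0 6; -18 51 36 0 0 12; -27 77 54 0 0 19; -36 103 72 0 0 26; -45 128 90 0 0 33; -45 128 90 0 0 33; -45 128 90 0 0 33; -45 128 90 0 0 33"

```text
time: 10.27
position: [0.5169, -0.0753, 0.1955]
tool_rot: [0.998, 0.068, -0.001, -0.001]
ft_force: [0.0, 0.6, -0.5]
grip_width: 0.0436
grip_force: 0.0
```

```bash
python3 - <<'E'
from h import *
plan((.518,-.077,.098,-82.9))
p=robot.camera("top"); q=robot.camera("scene")
cv2.imwrite("pics/d1.png",np.vstack([ortho(p,.095,.42,.67,-.45,.0,.8),ortho(p,.126,.34,.67,.10,.36,.8)[:, :0] if 0 else np.zeros((1,563,3),np.uint8)]))
b=ortho(p,.126,.34,.67,.08,.36,.6); cv2.imwrite("pics/d2.png",b)
E
```

```text
10.27 [ 0.5169 -0.0753  0.1955] [ 0.9977  0.0682 -0.0008 -0.0008] [-0.3593  0.4595  1.7386  0.0009  0.9456  1.0745] 0.04362373448197076 0.0 [ 0.0122  0.6018 -0.5038]
[ 1.1  2.  97.4 -0.1  0.1  0.7]
```

View pics/d1.png

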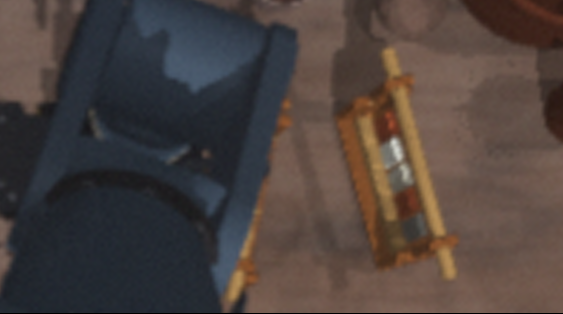

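View pics/d2.png

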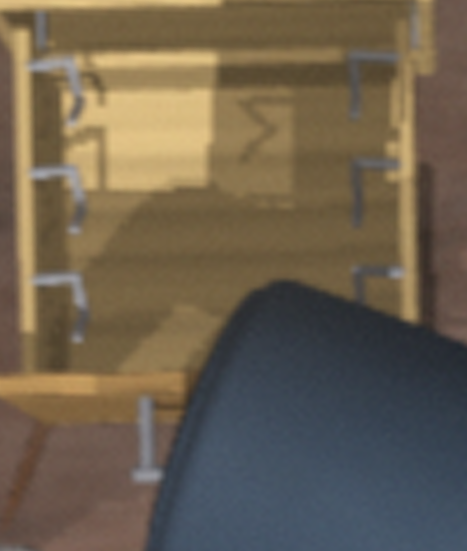

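Hooks visible with pairs at x≈0.485, 0.549, 0.614, mid y≈0.229–0.231, yaw ~1°. The racks are unmoved. Descend on rack 1.

Emit:
move_arm --series "1 2 20 0 0 1; 1 2 40 0 0 1; 1 2 60 0 0 1; 1 2 75 0 0 1; 1 2 88 0 0 1; 1 2 97 0 0 1; 1 2 97 0 0 1; 1 2 97 0 0 1"

```text
time: 11.03
position: [0.519, -0.0783, 0.099]
tool_rot: [0.998, 0.059, 0.0, -0.0]
ft_force: [0.5, 0.9, -0.2]
grip_width: 0.0435
grip_force: 0.0
```

Emit:
move_arm --series "0 0 0 0 0 0; 0 0 0 0 0 0; 0 0 0 0 0 0; 0 0 0 0 0 0; 0 0 0 0 0 0; 0 0 0 0 0 0" --jaw 0 --newtons 40

```text
time: 11.53
position: [0.519, -0.079, 0.0988]
tool_rot: [0.998, 0.058, 0.0, -0.0]
ft_force: [0.2, 0.9, 1.4]
grip_width: 0.0115
grip_force: 14.2
```

```bash
python3 -c "
from h import *
plan((.518,-.077,.30,-82.9),(.53,.10,.30,-35),(.614,.2305,.30,1),(.614,.2305,.150,1),maxdeg=50)
look(['rack_a_rail'],cams=('scene',))"
```

```text
11.53 [ 0.519  -0.079   0.0988] [ 0.9983  0.0577  0.0001 -0.0001] [-0.3642  0.6205  1.8048  0.0004  0.7162  1.0908] 0.011528027702849105 14.167003333568573 [0.2195 0.9128 1.3503]
[  -0.7   -2.1 -201.2   -0.    -0.    -0.5]
[  33.8 -174.2    0.    -0.    -0.   -47.9]
[155.1  -6.    0.   -0.   -0.  -36. ]
[  0.   0. 150.   0.   0.   0.]
scene rack_a_rail []
```

Emit:
move_arm --series "0 0 -5 0 0 0; 0 0 -15 0 0 0; 0 0 -30 0 0 0; 0 0 -50 0 0 0; 0 0 -70 0 0 0; 0 0 -90 0 0 0; 0 0 -105 0 0 0; 0 0 -115 0 0 0"

```text
time: 12.3
position: [0.5193, -0.0792, 0.2157]
tool_rot: [0.998, 0.058, 0.001, 0.001]
ft_force: [0.0, -0.2, -3.0]
grip_width: 0.0109
grip_force: 40.0
```

Emit:
move_arm --series "0 0 -15 0 0 0; 0 0 -35 0 0 0; 0 0 -55 0 0 0; 0 0 -75 0 0 0; 0 0 -85 0 0 0; 0 0 -88 0 0 0; 0 0 -88 0 0 0"

```text
time: 12.88
position: [0.5188, -0.079, 0.3019]
tool_rot: [0.998, 0.058, 0.0, 0.0]
ft_force: [0.5, -0.7, -4.0]
grip_width: 0.0107
grip_force: 40.0
```

```bash
python3 -c "
from h import *
plan((.53,.10,.30,-35),(.614,.2305,.30,1),(.614,.2305,.150,1),maxdeg=50)
look(['rack_a_rail'],cams=('scene',),save='e')"
```

```text
12.88 [ 0.5188 -0.079   0.3019] [0.9983 0.0578 0.0003 0.0002] [-0.3642  0.3244  1.6107 -0.0001  1.2057  1.0909] 0.010692100236279084 39.98829358859439 [ 0.4502 -0.7223 -4.0019]
[  31.8 -176.5    1.8    0.    -0.   -48.4]
[155.1  -6.   -0.   -0.   -0.  -36. ]
[  0.   0. 150.   0.  -0.   0.]
scene rack_a_rail [(0.72, [0.54, -0.333, 0.093]), (0.41, [0.389, 0.222, 0.128])]
```

View pics/e_scene.png

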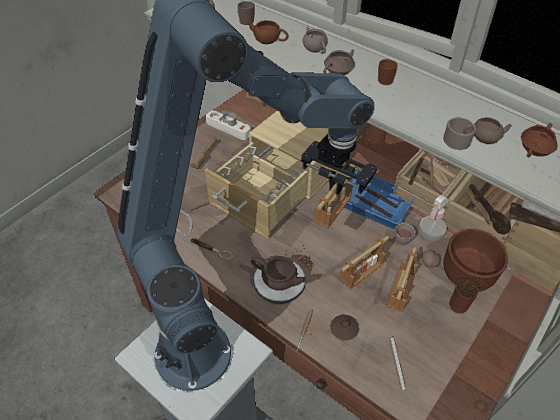

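Rack hangs from the gripper at (335,205), other racks at (365,262) and (403,278). The drawer is open. Carry over.

Emit:
move_arm --series "3 -15 0 0 0 -4; 8 -43 0 0 0 -11; 13 -70 0 0 0 -18; 18 -98 0 0 0 -25; 22 -125 0 0 0 -32; 27 -152 0 0 0 -39; 31 -172 0 0 0 -45; 32 -176 0 0 0 -48"

```text
time: 13.65
position: [0.5293, 0.103, 0.2997]
tool_rot: [0.887, 0.462, -0.001, -0.002]
ft_force: [0.2, 0.0, -1.7]
grip_width: 0.0107
grip_force: 40.0
```

Emit:
move_arm --series "22 -1 0 0 0 -5; 44 -2 0 0 0 -10; 67 -3 0 0 0 -15; 89 -4 0 0 0 -21; 111 -5 0 0 0 -26; 133 -6 0 0 0 -31; 150 -6 0 0 0 -35; 155 -6 0 0 0 -36"

```text
time: 14.32
position: [0.6157, 0.2315, 0.2991]
tool_rot: [0.702, 0.712, -0.001, -0.001]
ft_force: [0.8, -0.6, -2.7]
grip_width: 0.0109
grip_force: 40.0
```

Emit:
move_arm --series "0 0 0 0 0 0; 0 0 0 0 0 0; 0 0 0 0 0 0; 0 0 0 0 0 0"

```text
time: 14.65
position: [0.6146, 0.2283, 0.3013]
tool_rot: [0.704, 0.71, -0.001, -0.0]
ft_force: [-0.2, -0.3, -3.1]
grip_width: 0.0106
grip_force: 40.0
```

```bash
python3 -c "
from h import *
plan((.614,.2305,.300,1))
look(['rack_a_rail','hooks_1'],save='f')"
```

```text
14.65 [0.6146 0.2283 0.3013] [ 0.7038  0.7104 -0.0006 -0.0002] [ 0.1857  0.5179  1.2826 -0.0003  1.3424  0.1765] 0.01060517476540113 39.98860211916508 [-0.2333 -0.3161 -3.0632]
[ 2.2 -0.6  1.3 -0.1  0.  -0.5]
scene rack_a_rail [(0.68, [0.542, -0.337, 0.095])]
scene hooks_1 [(0.69, [0.485, 0.228, 0.127])]
top rack_a_rail [(0.57, [0.54, -0.341, 0.09])]
top hooks_1 []
```

View pics/f_scene.png

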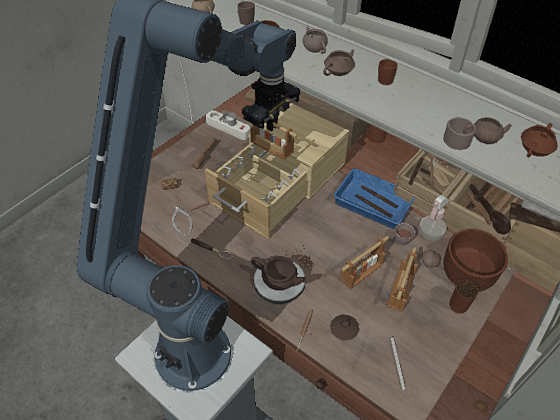

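Emit:
move_arm --series "2 0 15 0 0 -1; 2 0 35 0 0 -1; 2 0 55 0 0 -1; 2 0 75 0 0 -1; 2 0 95 0 0 -1; 2 0 110 0 0 -1; 2 0 120 0 0 -1; 2 0 125 0 0 -1"

```text
time: 15.62
position: [0.6145, 0.2312, 0.1749]
tool_rot: [0.697, 0.717, -0.001, -0.001]
ft_force: [0.2, -0.0, -3.4]
grip_width: 0.0108
grip_force: 40.0
```

Emit:
move_arm --series "0 0 6 0 0 0; 0 0 12 0 0 0; 0 0 18 0 0 0; 0 0 24 0 0 0; 0 0 24 0 0 0; 0 0 24 0 0 0"

```text
time: 16.12
position: [0.615, 0.2314, 0.1523]
tool_rot: [0.697, 0.717, -0.0, -0.0]
ft_force: [-0.9, 0.7, -2.7]
grip_width: 0.0106
grip_force: 40.0
```

Emit:
move_arm --series "0 0 5 0 0 0; 0 0 10 0 0 0; 0 0 15 0 0 0; 0 0 20 0 0 0; 0 0 23 0 0 0; 0 0 23 0 0 0; 0 0 23 0 0 0"

```text
time: 16.7
position: [0.6148, 0.2313, 0.1292]
tool_rot: [0.697, 0.717, -0.001, -0.0]
ft_force: [-0.9, 0.0, -2.3]
grip_width: 0.0109
grip_force: 40.0
```

Emit:
move_arm --series "0 0 2 0 0 0; 0 0 4 0 0 0; 0 0 4 0 0 0; 0 0 4 0 0 0"

```text
time: 17.03
position: [0.618, 0.2315, 0.1284]
tool_rot: [0.697, 0.717, 0.003, 0.002]
ft_force: [-0.1, 0.0, 6.0]
grip_width: 0.0105
grip_force: 40.0
```

Emit:
move_arm --series "0 0 0 0 0 0; 0 0 0 0 0 0; 0 0 0 0 0 0; 0 0 0 0 0 0; 0 0 0 0 0 0; 0 0 0 0 0 0" --jaw 0.3

```text
time: 17.53
position: [0.6151, 0.2314, 0.1252]
tool_rot: [0.697, 0.717, -0.0, -0.0]
ft_force: [0.6, -1.0, -0.2]
grip_width: 0.0253
grip_force: 0.0
```

Emit:
move_arm --series "0 0 -10 0 0 0; 0 0 -25 0 0 0; 0 0 -45 0 0 0; 0 0 -70 0 0 0; 0 0 -100 0 0 0; 0 0 -130 0 0 0; 0 0 -160 0 0 0; 0 0 -170 0 0 0"

```text
time: 18.2
position: [0.6174, 0.232, 0.3018]
tool_rot: [0.697, 0.717, 0.004, 0.003]
ft_force: [0.8, 0.9, 1.4]
grip_width: 0.0263
grip_force: 0.0
```

```bash
python3 - <<'E'
from h import *
plan((.50,.05,.29,-50),(.522,-.2055,.20,-101),maxdeg=50)
p=robot.camera("scene"); i=p["img"][:,:,::-1][120:320,190:440]
cv2.imwrite("pics/g.png",cv2.resize(i,None,fx=3,fy=3,interpolation=cv2.INTER_CUBIC))
print([(d["p"],d["xyz"]) for d in robot.tip_of(p,"rack_b_rail")])
look(['rack_b_rail'],cams=('top',))
E
```

```text
18.2 [0.6174 0.232  0.3018] [0.6969 0.7172 0.0041 0.0028] [0.1902 0.5187 1.2798 0.0001 1.3331 0.1615] 0.02634822478352299 0.0 [0.8057 0.9434 1.4412]
[-89.3 -61.4   5.2   0.2  -0.2  25.8]
[-107.1  -16.3    5.6    0.2   -0.2   25.8]
[-73.7 104.9  45.   -0.    0.   25.5]
[-21.3 126.4  45.   -0.    0.   25.5]
[(0.75, [0.5228, -0.2029, 0.0942]), (0.72, [0.5885, 0.5371, 0.0155])]
top rack_b_rail [(0.62, [0.523, -0.204, 0.095])]
```

View pics/g.png

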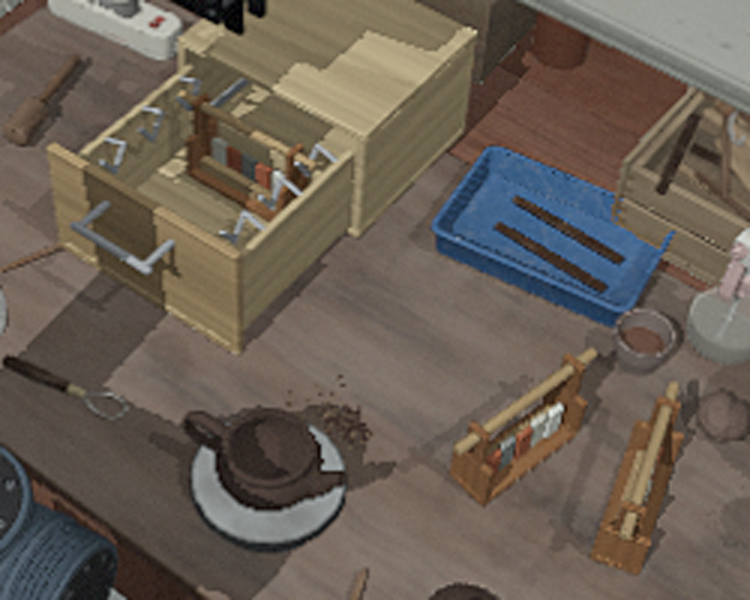

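First rack hangs at the rear pair (crop 190–330, 90–210), and the two other racks stand as before. Now rack 2.

Emit:
move_arm --series "-22 -15 1 0 0 6; -44 -30 2 0 0 12; -67 -46 4 0 0 19; -89 -61 5 0 0 26; -89 -61 5 0 0 26; -89 -61 5 0 0 26" --jaw 0.5

```text
time: 18.9
position: [0.5551, 0.1398, 0.2884]
tool_rot: [0.841, 0.542, -0.002, -0.001]
ft_force: [0.6, 0.9, -0.3]
grip_width: 0.0433
grip_force: 0.0
```

Emit:
move_arm --series "-27 -4 1 0 0 6; -54 -8 2 0 0 12; -80 -12 4 0 0 19; -107 -16 6 0 0 26; -107 -16 6 0 0 26; -107 -16 6 0 0 26"

```text
time: 19.4
position: [0.498, 0.0498, 0.2837]
tool_rot: [0.941, 0.339, -0.001, -0.001]
ft_force: [0.2, 0.5, 0.8]
grip_width: 0.0437
grip_force: 0.0
```

Emit:
move_arm --series "-18 26 11 0 0 6; -37 52 22 0 0 12; -55 79 34 0 0 19; -74 105 45 0 0 25; -74 105 45 0 0 25; -74 105 45 0 0 25"

```text
time: 19.9
position: [0.5091, -0.0787, 0.2384]
tool_rot: [0.992, 0.128, -0.0, -0.001]
ft_force: [-0.5, -0.3, 0.2]
grip_width: 0.0432
grip_force: 0.0
```

Emit:
move_arm --series "-5 31 11 0 0 6; -10 63 22 0 0 12; -16 95 34 0 0 19; -21 126 45 0 0 25; -21 126 45 0 0 25; -21 126 45 0 0 25"

```text
time: 20.4
position: [0.5205, -0.2051, 0.1939]
tool_rot: [0.996, -0.089, -0.0, -0.001]
ft_force: [-0.4, 0.1, -0.5]
grip_width: 0.0433
grip_force: 0.0
```

```bash
python3 - <<'E'
from h import *
plan((.522,-.2045,.098,-101))
look(['rack_b_rail'])
p=robot.camera("scene"); i=p["img"][:,:,::-1][130:330,190:440]
cv2.imwrite("pics/i.png",cv2.resize(i,None,fx=3,fy=3,interpolation=cv2.INTER_CUBIC))
E
```

```text
20.4 [ 0.5205 -0.2051  0.1939] [ 0.996  -0.0894 -0.0002 -0.0006] [-0.5756  0.5055  1.6497  0.0011  0.9873  1.1736] 0.043325919432807496 0.0 [-0.3694  0.0612 -0.5137]
[ 1.5 -0.8 95.9 -0.1  0.   0.7]
scene rack_b_rail [(0.98, [0.521, -0.203, 0.092]), (0.23, [0.654, 0.23, 0.161])]
top rack_b_rail [(0.45, [0.524, -0.204, 0.098])]
```

View pics/i.png

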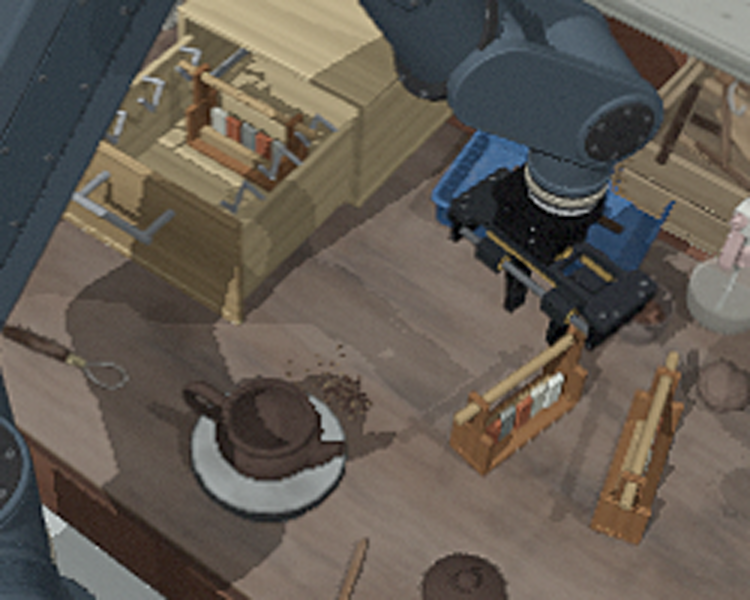

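First rack's dowel spans the rear hooks; gripper fingers straddle rack 2. Descend and grip.

Emit:
move_arm --series "1 -1 20 0 0 0; 1 -1 40 0 0 0; 1 -1 60 0 0 0; 1 -1 75 0 0 0; 1 -1 87 0 0 0; 1 -1 96 0 0 0; 1 -1 96 0 0 0; 1 -1 96 0 0 0"

```text
time: 21.32
position: [0.5208, -0.2041, 0.0987]
tool_rot: [0.996, -0.09, -0.0, -0.0]
ft_force: [0.5, 0.6, -0.1]
grip_width: 0.0436
grip_force: 0.0
```

Emit:
move_arm --series "0 0 0 0 0 0; 0 0 0 0 0 0; 0 0 0 0 0 0; 0 0 0 0 0 0; 0 0 0 0 0 0; 0 0 0 0 0 0; 0 0 0 0 0 0" --jaw 0 --newtons 40

```text
time: 21.9
position: [0.5208, -0.2048, 0.0988]
tool_rot: [0.996, -0.091, 0.0, 0.0]
ft_force: [-0.6, 0.5, 2.4]
grip_width: 0.0104
grip_force: 39.9
```

Emit:
move_arm --series "0 0 -5 0 0 0; 0 0 -15 0 0 0; 0 0 -30 0 0 0; 0 0 -50 0 0 0; 0 0 -70 0 0 0; 0 0 -90 0 0 0; 0 0 -105 0 0 0; 0 0 -115 0 0 0"

```text
time: 22.57
position: [0.5211, -0.2049, 0.2158]
tool_rot: [0.996, -0.09, 0.001, 0.001]
ft_force: [0.4, -0.0, -2.4]
grip_width: 0.0107
grip_force: 39.9
```

Emit:
move_arm --series "0 0 -15 0 0 0; 0 0 -35 0 0 0; 0 0 -55 0 0 0; 0 0 -75 0 0 0; 0 0 -85 0 0 0; 0 0 -88 0 0 0; 0 0 -88 0 0 0"

```text
time: 23.15
position: [0.5206, -0.2046, 0.3019]
tool_rot: [0.996, -0.09, 0.0, 0.0]
ft_force: [-0.0, -0.5, -2.2]
grip_width: 0.0106
grip_force: 39.9
```

```bash
python3 -c "
from h import *
plan((.50,.04,.30,-50),(.549,.2295,.30,1),maxdeg=52)
look(['rack_b_rail'])"
```

```text
23.15 [ 0.5206 -0.2046  0.3019] [ 0.9959 -0.0903  0.0003  0.0002] [-0.5742  0.3748  1.5294 -0.      1.2367  1.1775] 0.010589138071790636 39.93861258029938 [-0.0047 -0.4846 -2.2111]
[ -64.3 -236.9    1.8    0.    -0.   -50.4]
[ 159.3 -113.7    0.    -0.    -0.   -51. ]
scene rack_b_rail [(0.69, [0.52, -0.202, 0.296])]
top rack_b_rail [(0.52, [0.62, 0.229, 0.126])]
```

Emit:
move_arm --series "-5 -18 0 0 0 -4; -13 -50 0 0 0 -11; -22 -83 0 0 0 -18; -31 -115 0 0 0 -25; -40 -148 0 0 0 -32; -49 -180 0 0 0 -39; -58 -212 0 0 0 -45; -64 -237 0 0 0 -50"

```text
time: 24.02
position: [0.4989, 0.0425, 0.3005]
tool_rot: [0.94, 0.342, -0.001, -0.001]
ft_force: [-0.1, -0.5, -2.6]
grip_width: 0.0107
grip_force: 39.9
```

Emit:
move_arm --series "21 -15 0 0 0 -7; 42 -30 0 0 0 -14; 63 -45 0 0 0 -21; 84 -60 0 0 0 -28; 105 -75 0 0 0 -35; 126 -90 0 0 0 -42; 147 -105 0 0 0 -48; 159 -113 0 0 0 -51"

```text
time: 24.68
position: [0.5507, 0.2312, 0.3002]
tool_rot: [0.701, 0.713, -0.0, -0.001]
ft_force: [0.2, 0.2, -2.8]
grip_width: 0.0108
grip_force: 39.9
```

Emit:
move_arm --series "0 0 0 0 0 0; 0 0 0 0 0 0; 0 0 0 0 0 0; 0 0 0 0 0 0"

```text
time: 25.02
position: [0.5503, 0.2273, 0.301]
tool_rot: [0.704, 0.71, -0.001, -0.0]
ft_force: [0.2, 0.1, -2.6]
grip_width: 0.0108
grip_force: 39.9
```

```bash
python3 -c "
from h import *
plan((.551,.2295,.30,1.3))
look(['rack_b_rail','hooks_1'],save='k')"
```

```text
25.02 [0.5503 0.2273 0.301 ] [ 0.7038  0.7104 -0.0008 -0.0003] [ 0.2044  0.4293  1.4404 -0.0005  1.2736  0.1952] 0.010835755601649831 39.94283974170685 [ 0.1854  0.0844 -2.6227]
[ 2.2  0.7  1.  -0.1  0.  -0.8]
scene rack_b_rail [(0.72, [0.546, 0.228, 0.294])]
scene hooks_1 [(0.6, [0.491, 0.224, 0.129]), (0.6, [0.392, 0.224, 0.128])]
top rack_b_rail []
top hooks_1 [(0.83, [0.485, 0.226, 0.126])]
```

View pics/k_scene.png

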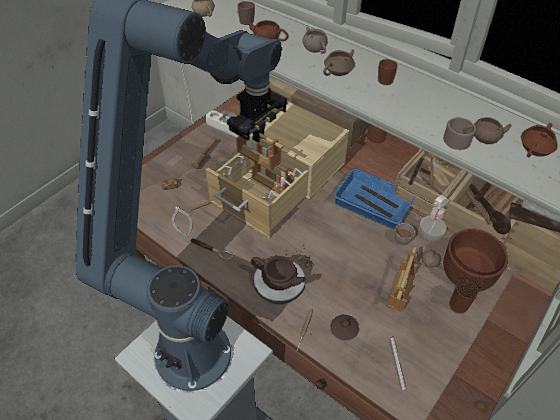

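Rack 2 is upright above the middle hooks at (260,150). Lower it.

Emit:
move_arm --series "2 1 15 0 0 -1; 2 1 35 0 0 -1; 2 1 55 0 0 -1; 2 1 75 0 0 -1; 2 1 95 0 0 -1; 2 1 110 0 0 -1; 2 1 120 0 0 -1; 2 1 125 0 0 -1"

```text
time: 25.98
position: [0.5512, 0.2302, 0.1751]
tool_rot: [0.697, 0.717, -0.001, -0.001]
ft_force: [-0.0, 1.1, -3.4]
grip_width: 0.0106
grip_force: 39.9
```

Emit:
move_arm --series "0 0 6 0 0 0; 0 0 12 0 0 0; 0 0 18 0 0 0; 0 0 24 0 0 0; 0 0 24 0 0 0; 0 0 24 0 0 0"

```text
time: 26.48
position: [0.5516, 0.2304, 0.1523]
tool_rot: [0.697, 0.717, -0.0, -0.0]
ft_force: [-0.1, -0.2, -2.0]
grip_width: 0.011
grip_force: 39.9
```

Emit:
move_arm --series "0 0 5 0 0 0; 0 0 10 0 0 0; 0 0 15 0 0 0; 0 0 20 0 0 0; 0 0 24 0 0 0; 0 0 26 0 0 0; 0 0 26 0 0 0; 0 0 26 0 0 0"

```text
time: 27.15
position: [0.5538, 0.2305, 0.1285]
tool_rot: [0.697, 0.717, 0.002, 0.002]
ft_force: [0.2, -1.5, 6.4]
grip_width: 0.0108
grip_force: 40.0
```

Seated, like the first. Release and retreat.

Emit:
move_arm --series "0 0 0 0 0 0; 0 0 0 0 0 0; 0 0 0 0 0 0; 0 0 0 0 0 0; 0 0 0 0 0 0; 0 0 0 0 0 0" --jaw 0.3

```text
time: 27.65
position: [0.5516, 0.2304, 0.1263]
tool_rot: [0.697, 0.717, -0.0, -0.0]
ft_force: [1.1, 0.4, -0.3]
grip_width: 0.0256
grip_force: 0.0
```

Emit:
move_arm --series "0 0 -10 0 0 0; 0 0 -25 0 0 0; 0 0 -45 0 0 0; 0 0 -70 0 0 0; 0 0 -100 0 0 0; 0 0 -130 0 0 0; 0 0 -160 0 0 0; 0 0 -170 0 0 0"

```text
time: 28.32
position: [0.5539, 0.231, 0.3023]
tool_rot: [0.697, 0.717, 0.004, 0.003]
ft_force: [-0.6, 0.0, 1.0]
grip_width: 0.0263
grip_force: 0.0
```

```bash
python3 - <<'E'
from h import *
plan((.48,.02,.29,-40),(.539,-.3354,.20,-75),maxdeg=50)
look(['rack_b_rail'],save='m')
p=robot.camera("top")
a=ortho(p,.126,.36,.68,.08,.38,.7); b=ortho(p,.095,.42,.67,-.45,-.15,.7)
o=np.zeros((460,870,3),np.uint8); o[:a.shape[0],:a.shape[1]]=a; o[:b.shape[0],435:435+b.shape[1]]=b
cv2.imwrite("pics/m.png",o[:,:870][:, :800] if 0 else o[:, :])
print(a.shape,b.shape)
E
python3 -c "
import cv2;i=cv2.imread('pics/m.png');cv2.imwrite('pics/m2.png',i[:, :800])"
```

```text
28.32 [0.5539 0.231  0.3023] [0.6969 0.7171 0.004  0.0026] [0.2091 0.4304 1.4347 0.0001 1.267  0.1804] 0.026270843727212292 0.0 [-0.6096  0.0143  0.9804]
[-208.8  -80.    11.2    0.5   -0.3   41.6]
[-117.2  136.8   45.     0.     0.    17.5]
[-70.6 165.7  45.    0.    0.   17.5]
scene rack_b_rail [(0.65, [0.551, 0.234, 0.123])]
top rack_b_rail []
(458, 429, 3) (358, 429, 3)
```

View pics/m2.png

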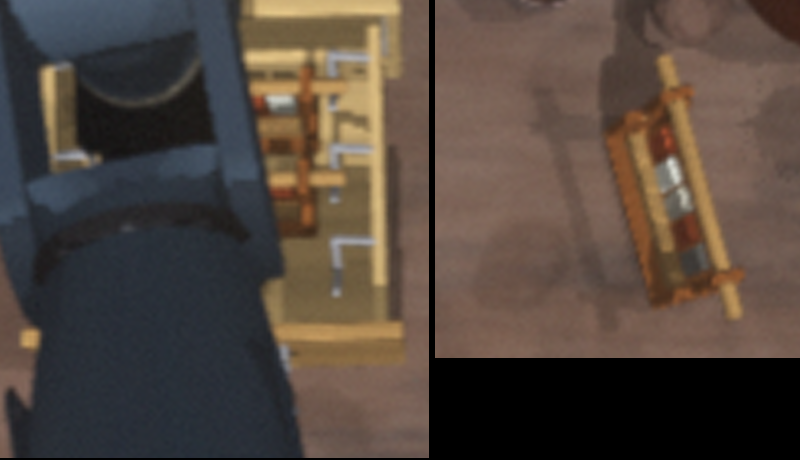

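Right: both hung dowels lie across their hooks at (330,88) and (330,178). Rack 3 is unmoved, mid at (0.539,-0.336), 14.6°. Go to it.

Emit:
move_arm --series "-26 -10 1 0 0 5; -52 -20 3 0 0 10; -78 -30 4 0 0 16; -104 -40 6 0 0 21; -130 -50 7 0 0 26; -157 -60 8 0 0 31; -183 -70 10 0 0 36; -209 -80 11 0 0 42" --jaw 0.5

```text
time: 29.23
position: [0.4757, 0.0183, 0.2833]
tool_rot: [0.909, 0.418, -0.002, -0.001]
ft_force: [0.9, -1.2, 0.0]
grip_width: 0.0436
grip_force: 0.0
```

Emit:
move_arm --series "-20 23 7 0 0 3; -39 46 15 0 0 6; -59 68 22 0 0 9; -78 91 30 0 0 12; -98 114 37 0 0 15; -117 137 45 0 0 17; -117 137 45 0 0 17"

```text
time: 29.82
position: [0.5063, -0.1633, 0.2372]
tool_rot: [0.961, 0.278, -0.002, -0.0]
ft_force: [0.5, -0.8, 0.7]
grip_width: 0.0436
grip_force: 0.0
```

Emit:
move_arm --series "-12 28 7 0 0 3; -24 55 15 0 0 6; -35 83 22 0 0 9; -47 110 30 0 0 12; -59 138 37 0 0 15; -71 166 45 0 0 17; -71 166 45 0 0 17; -71 166 45 0 0 17"

```text
time: 30.48
position: [0.5349, -0.3368, 0.1927]
tool_rot: [0.991, 0.135, -0.002, -0.002]
ft_force: [0.3, 0.8, 0.7]
grip_width: 0.0434
grip_force: 0.0
```

```bash
python3 - <<'E'
from h import *
plan((.539,-.336,.098,-75.2))
look(['rack_b_rail','rack_c_rail'])
E
```

```text
30.48 [ 0.5349 -0.3368  0.1927] [ 0.9908  0.1351 -0.0016 -0.0021] [-0.7387  0.5977  1.4598  0.0003  1.0893  0.5608] 0.043415817144458614 0.0 [0.2847 0.8098 0.6824]
[ 4.5  0.7 94.7 -0.3  0.1  0.7]
scene rack_b_rail [(0.79, [0.552, 0.235, 0.121])]
scene rack_c_rail [(0.83, [0.619, 0.232, 0.128])]
top rack_b_rail [(0.9, [0.558, 0.234, 0.124]), (0.16, [0.713, -0.238, 0.024])]
top rack_c_rail [(0.92, [0.619, 0.231, 0.125]), (0.5, [0.486, 0.225, 0.124])]
```

```bash
python3 - <<'E'
from h import *
look(['rack_a_rail'])
for c in ("scene","top"):
    p=robot.camera(c); print([(round(d["p"],2),d["xyz"]) for d in robot.search_frame(p,"rack_a_rail")])
E
```

```text
scene rack_a_rail [(0.72, [0.541, -0.335, 0.096]), (0.32, [0.33, -0.272, 0.017])]
top rack_a_rail [(0.71, [0.39, 0.222, 0.129]), (0.19, [0.655, 0.23, 0.163])]
[(0.88, [0.5405, -0.3371, 0.0357])]
[(0.57, [0.6057, -0.3144, 0.0965])]
```

Rack 3 still at its place. Grip.

Emit:
move_arm --series "4 1 20 0 0 1; 4 1 40 0 0 1; 4 1 60 0 0 1; 4 1 75 0 0 1; 4 1 87 0 0 1; 4 1 95 0 0 1; 4 1 95 0 0 1; 4 1 95 0 0 1"

```text
time: 31.85
position: [0.5403, -0.3367, 0.1005]
tool_rot: [0.992, 0.127, -0.0, -0.0]
ft_force: [0.3, 0.6, 0.3]
grip_width: 0.0434
grip_force: 0.0
```

Emit:
move_arm --series "0 0 0 0 0 0; 0 0 0 0 0 0; 0 0 0 0 0 0; 0 0 0 0 0 0; 0 0 0 0 0 0; 0 0 0 0 0 0; 0 0 0 0 0 0" --jaw 0 --newtons 40

```text
time: 32.43
position: [0.5402, -0.3365, 0.1008]
tool_rot: [0.992, 0.127, 0.0, 0.0]
ft_force: [-0.1, 0.5, 1.4]
grip_width: 0.0105
grip_force: 40.0
```

Emit:
move_arm --series "0 0 -5 0 0 0; 0 0 -15 0 0 0; 0 0 -30 0 0 0; 0 0 -50 0 0 0; 0 0 -70 0 0 0; 0 0 -90 0 0 0; 0 0 -105 0 0 0; 0 0 -115 0 0 0"

```text
time: 33.1
position: [0.5407, -0.3371, 0.2182]
tool_rot: [0.992, 0.127, 0.001, 0.001]
ft_force: [0.2, 0.8, -1.9]
grip_width: 0.0108
grip_force: 40.0
```

Emit:
move_arm --series "0 0 -15 0 0 0; 0 0 -35 0 0 0; 0 0 -55 0 0 0; 0 0 -75 0 0 0; 0 0 -85 0 0 0; 0 0 -88 0 0 0; 0 0 -88 0 0 0"

```text
time: 33.68
position: [0.5402, -0.3367, 0.3041]
tool_rot: [0.992, 0.127, 0.0, 0.0]
ft_force: [-0.7, 0.5, -3.0]
grip_width: 0.0106
grip_force: 40.0
```

```bash
python3 -c "
from h import *
plan((.47,.02,.30,-40),(.488,.2285,.30,1.3),maxdeg=42)
look(['rack_b_rail'])"
```

```text
33.68 [ 0.5402 -0.3367  0.3041] [0.9919 0.1273 0.0003 0.0004] [-0.7326  0.486   1.3323 -0.      1.3223  0.5829] 0.010621354397371 39.968082904815674 [-0.7024  0.5493 -2.9522]
[  11.1 -181.4    1.9    0.    -0.   -17.7]
[  65.7 -169.5    2.     0.    -0.   -17.7]
[ 171.3 -120.2    0.    -0.    -0.   -41.3]
scene rack_b_rail [(0.8, [0.555, 0.238, 0.124])]
top rack_b_rail [(0.86, [0.56, 0.233, 0.124])]
```

Emit:
move_arm --series "1 -12 0 0 0 -1; 3 -37 0 0 0 -4; 4 -63 0 0 0 -6; 6 -90 0 0 0 -9; 7 -117 0 0 0 -11; 9 -145 0 0 0 -14; 10 -170 0 0 0 -16; 11 -181 0 0 0 -18"

```text
time: 34.55
position: [0.5029, -0.1544, 0.3028]
tool_rot: [0.959, 0.283, -0.001, -0.002]
ft_force: [-0.7, 0.7, -3.6]
grip_width: 0.0106
grip_force: 40.0
```

Emit:
move_arm --series "8 -21 0 0 0 -2; 16 -42 0 0 0 -4; 24 -63 0 0 0 -7; 33 -85 0 0 0 -9; 41 -106 0 0 0 -11; 49 -127 0 0 0 -13; 58 -150 0 0 0 -16; 66 -170 1 0 0 -18"

```text
time: 35.22
position: [0.4686, 0.0212, 0.3025]
tool_rot: [0.903, 0.429, 0.0, 0.0]
ft_force: [0.1, 0.4, -2.7]
grip_width: 0.0111
grip_force: 40.0
```

Emit:
move_arm --series "22 -15 0 0 0 -5; 44 -31 0 0 0 -10; 66 -46 0 0 0 -16; 88 -62 0 0 0 -21; 110 -77 0 0 0 -26; 133 -93 0 0 0 -32; 155 -109 0 0 0 -37; 171 -120 0 0 0 -41"

```text
time: 35.88
position: [0.4847, 0.2306, 0.3023]
tool_rot: [0.695, 0.719, 0.0, -0.0]
ft_force: [0.0, -1.0, -2.9]
grip_width: 0.0108
grip_force: 40.0
```

Emit:
move_arm --series "0 0 0 0 0 0; 0 0 0 0 0 0; 0 0 0 0 0 0; 0 0 0 0 0 0"

```text
time: 36.22
position: [0.4846, 0.2274, 0.3023]
tool_rot: [0.697, 0.717, -0.0, 0.0]
ft_force: [0.9, 0.5, -1.8]
grip_width: 0.0107
grip_force: 40.0
```

```bash
python3 -c "
from h import *
plan((.488,.2285,.30,1.5))
look(['rack_a_rail','hooks_1'],cams=('scene',))"
```

```text
36.22 [0.4846 0.2274 0.3023] [ 0.6975  0.7166 -0.0004  0.    ] [ 0.2301  0.3399  1.5848 -0.0006  1.2176  0.2032] 0.010655577691920812 39.96773600578308 [ 0.8723  0.5422 -1.8035]
[ 1.1  3.4  2.3 -0.   0.   0.1]
scene rack_a_rail [(0.76, [0.484, 0.228, 0.296])]
scene hooks_1 [(0.83, [0.493, 0.226, 0.129])]
```

Emit:
move_arm --series "1 4 15 0 0 0; 1 4 35 0 0 0; 1 4 55 0 0 0; 1 4 75 0 0 0; 1 4 95 0 0 0; 1 4 110 0 0 0; 1 4 120 0 0 0; 1 4 125 0 0 0"

```text
time: 37.03
position: [0.4882, 0.2288, 0.1763]
tool_rot: [0.697, 0.717, -0.001, -0.001]
ft_force: [0.1, -0.4, -1.3]
grip_width: 0.0107
grip_force: 40.0
```

Emit:
move_arm --series "0 0 6 0 0 0; 0 0 12 0 0 0; 0 0 18 0 0 0; 0 0 24 0 0 0; 0 0 24 0 0 0; 0 0 24 0 0 0"

```text
time: 37.53
position: [0.4886, 0.2295, 0.1534]
tool_rot: [0.697, 0.717, -0.0, -0.0]
ft_force: [0.2, 1.0, -1.8]
grip_width: 0.0108
grip_force: 40.0
```

Emit:
move_arm --series "0 0 5 0 0 0; 0 0 10 0 0 0; 0 0 15 0 0 0; 0 0 20 0 0 0; 0 0 23 0 0 0; 0 0 25 0 0 0; 0 0 25 0 0 0; 0 0 25 0 0 0"

```text
time: 38.2
position: [0.4906, 0.2297, 0.1303]
tool_rot: [0.697, 0.717, 0.002, 0.001]
ft_force: [-1.2, -0.9, 8.8]
grip_width: 0.0106
grip_force: 40.0
```

Emit:
move_arm --series "0 0 0 0 0 0; 0 0 0 0 0 0; 0 0 0 0 0 0; 0 0 0 0 0 0; 0 0 0 0 0 0; 0 0 0 0 0 0" --jaw 0.3

```text
time: 38.7
position: [0.4884, 0.2295, 0.1282]
tool_rot: [0.697, 0.717, -0.0, -0.0]
ft_force: [-0.7, -0.4, 0.5]
grip_width: 0.0254
grip_force: 0.0
```

Emit:
move_arm --series "0 0 -10 0 0 0; 0 0 -25 0 0 0; 0 0 -45 0 0 0; 0 0 -70 0 0 0; 0 0 -100 0 0 0; 0 0 -130 0 0 0; 0 0 -160 0 0 0; 0 0 -160 0 0 0"

```text
time: 39.37
position: [0.492, 0.2305, 0.2955]
tool_rot: [0.697, 0.717, 0.006, 0.004]
ft_force: [0.8, -0.6, 0.8]
grip_width: 0.0261
grip_force: 0.0
```

Emit:
move_arm --series "-30 -20 0 0 0 0; -60 -40 0 0 0 0; -90 -50 0 0 0 0; -120 -50 0 0 0 0; -150 -50 0 0 0 0; -180 -50 0 0 0 0; -200 -50 0 0 0 0; -200 -50 0 0 0 0"

```text
time: 40.03
position: [0.4447, 0.0251, 0.2887]
tool_rot: [0.698, 0.716, -0.0, 0.001]
ft_force: [-0.7, 0.1, -0.4]
grip_width: 0.026
grip_force: 0.0
```

```bash
python3 - <<'E'
from h import *
look(['rack_a_rail','rack_b_rail','rack_c_rail','drawer_handle'],save='n')
st()
p=robot.camera("top"); q=robot.camera("scene")
a=ortho(p,.126,.36,.68,.08,.38,.8); b=cv2.resize(q["img"][:,:,::-1][130:255,190:330],None,fx=3,fy=3,interpolation=cv2.INTER_CUBIC)
o=np.zeros((420,800,3),np.uint8); o[:a.shape[0],:a.shape[1]]=a; o[:b.shape[0],378:378+b.shape[1]]=b
cv2.imwrite("pics/n.png",o)
E
```

```text
scene rack_a_rail [(0.64, [0.49, 0.23, 0.124])]
scene rack_b_rail [(0.79, [0.552, 0.236, 0.121])]
scene rack_c_rail [(0.57, [0.622, 0.232, 0.127])]
scene drawer_handle [(0.72, [0.39, 0.222, 0.127]), (0.43, [0.62, 0.234, 0.128])]
top rack_a_rail [(0.61, [0.493, 0.229, 0.123])]
top rack_b_rail [(0.75, [0.557, 0.234, 0.126]), (0.61, [0.592, 0.534, 0.018])]
top rack_c_rail [(0.7, [0.621, 0.232, 0.125])]
top drawer_handle [(0.83, [0.392, 0.225, 0.128])]
40.53 [0.4443 0.0289 0.2885] [ 0.6965  0.7176 -0.     -0.0001] [-0.1871  0.2236  1.8053  0.0001  1.1128 -0.2171] 0.025975794586267975 0.0 [ 0.5595 -0.0723  0.136 ]
```

View pics/n.png

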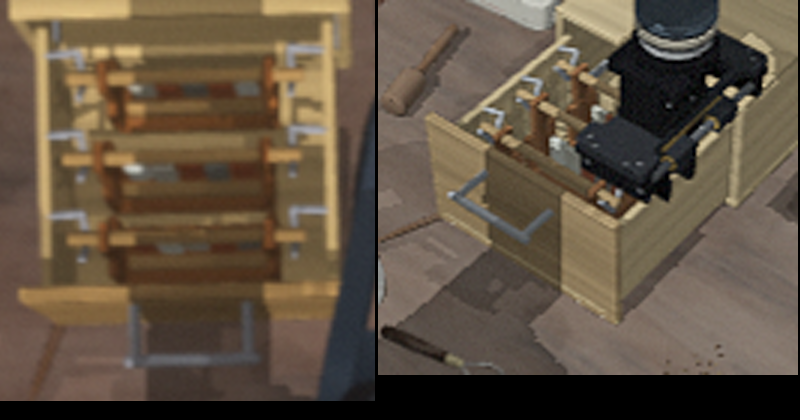

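All three dowels lie on both hooks, at rows 78, 159 and 240, level, and the handle is at about (0.389,0.224). Now grip the handle and push.

```bash
python3 -c "
from h import *
plan((.388,.225,.285,1.3),(.388,.225,.131,1.3))"
```

```text
40.63 [0.4443 0.0286 0.2885] [ 0.6967  0.7174  0.     -0.    ] [-0.1877  0.2236  1.8053  0.      1.1127 -0.2171] 0.026405139837258524 0.0 [ 0.2039 -0.3764 -0.3213]
[198.  -50.6   3.5  -0.   -0.    0.4]
[  0.  -0. 154.   0.   0.   0.]
```

Emit:
move_arm --series "30 -8 0 0 0 0; 60 -16 1 0 0 0; 90 -24 1 0 0 0; 120 -32 2 0 0 0; 150 -39 3 0 0 0; 180 -46 3 0 0 0; 198 -51 3 0 0 0; 198 -51 3 0 0 0" --jaw 0.36

```text
time: 41.3
position: [0.3864, 0.2274, 0.2856]
tool_rot: [0.695, 0.719, 0.0, -0.001]
ft_force: [0.4, -0.4, -0.4]
grip_width: 0.0312
grip_force: 0.0
```

Emit:
move_arm --series "0 0 25 0 0 0; 0 0 50 0 0 0; 0 0 75 0 0 0; 0 0 100 0 0 0; 0 0 120 0 0 0; 0 0 140 0 0 0; 0 0 153 0 0 0; 0 0 153 0 0 0"

```text
time: 41.97
position: [0.3866, 0.2235, 0.1304]
tool_rot: [0.697, 0.717, -0.002, -0.001]
ft_force: [-0.8, 0.4, 0.3]
grip_width: 0.0311
grip_force: 0.0
```

Emit:
move_arm --series "0 0 0 0 0 0; 0 0 0 0 0 0; 0 0 0 0 0 0; 0 0 0 0 0 0; 0 0 0 0 0 0; 0 0 0 0 0 0" --jaw 0 --newtons 30

```text
time: 42.47
position: [0.3888, 0.2248, 0.1335]
tool_rot: [0.697, 0.717, 0.001, 0.001]
ft_force: [1.2, -1.1, 5.1]
grip_width: 0.0093
grip_force: 30.0
```

Emit:
move_arm --series "0 2 0 0 0 0; 0 5 0 0 0 0; 0 10 0 0 0 0; 0 16 0 0 0 0; 0 23 0 0 0 0; 0 30 0 0 0 0; 0 37 0 0 0 0; 0 44 0 0 0 0"

```text
time: 43.13
position: [0.4318, 0.2259, 0.1335]
tool_rot: [0.697, 0.717, 0.0, 0.0]
ft_force: [-0.1, -1.6, 8.1]
grip_width: 0.009
grip_force: 30.0
```

Emit:
move_arm --series "0 8 0 0 0 0; 0 16 0 0 0 0; 0 24 0 0 0 0; 0 32 0 0 0 0; 0 40 0 0 0 0; 0 48 0 0 0 0; 0 55 0 0 0 0; 0 60 0 0 0 0"

```text
time: 43.8
position: [0.4925, 0.2274, 0.1336]
tool_rot: [0.697, 0.717, 0.0, 0.001]
ft_force: [-0.7, -1.5, 6.4]
grip_width: 0.0096
grip_force: 30.0
```

Emit:
move_arm --series "0 6 0 0 0 0; 0 14 0 0 0 0; 0 22 0 0 0 0; 0 30 0 0 0 0; 0 38 0 0 0 0; 0 46 0 0 0 0; 0 54 0 0 0 0; 0 60 0 0 0 0"

```text
time: 44.47
position: [0.5523, 0.2289, 0.1336]
tool_rot: [0.697, 0.717, 0.0, 0.001]
ft_force: [-0.7, -1.6, 5.0]
grip_width: 0.0089
grip_force: 30.0
```

Emit:
move_arm --series "0 5 0 0 0 0; 0 11 0 0 0 0; 0 17 0 0 0 0; 0 23 0 0 0 0; 0 29 0 0 0 0; 0 34 0 0 0 0; 0 38 0 0 0 0; 0 40 0 0 0 0"

```text
time: 45.13
position: [0.5924, 0.2299, 0.1336]
tool_rot: [0.697, 0.717, 0.0, 0.001]
ft_force: [-0.9, -3.0, 6.4]
grip_width: 0.0091
grip_force: 30.0
```

Emit:
move_arm --series "0 2 0 0 0 0; 0 4 0 0 0 0; 0 6 0 0 0 0; 0 8 0 0 0 0; 0 10 0 0 0 0; 0 12 0 0 0 0; 0 12 0 0 0 0"

```text
time: 45.72
position: [0.5968, 0.23, 0.1335]
tool_rot: [0.697, 0.717, -0.006, -0.005]
ft_force: [-12.4, -2.3, 16.5]
grip_width: 0.0089
grip_force: 30.0
```

Emit:
move_arm --series "0 2 0 0 0 0; 0 2 0 0 0 0"

```text
time: 45.88
position: [0.5968, 0.2301, 0.1334]
tool_rot: [0.697, 0.717, -0.008, -0.006]
ft_force: [-16.1, -3.0, 18.8]
grip_width: 0.0089
grip_force: 30.0
```

Emit:
move_arm --series "0 0 0 0 0 0; 0 -4 0 0 0 0; 0 -8 0 0 0 0; 0 -8 0 0 0 0; 0 -8 0 0 0 0; 0 -8 0 0 0 0" --jaw 0.36

```text
time: 46.38
position: [0.5981, 0.2307, 0.1324]
tool_rot: [0.697, 0.717, 0.0, 0.0]
ft_force: [0.6, 0.2, -0.5]
grip_width: 0.0303
grip_force: 0.0
```

Emit:
move_arm --series "0 0 -20 0 0 0; 0 0 -45 0 0 0; 0 0 -75 0 0 0; 0 0 -105 0 0 0; 0 0 -135 0 0 0; 0 0 -160 0 0 0; 0 0 -160 0 0 0"

```text
time: 46.97
position: [0.6014, 0.2313, 0.2992]
tool_rot: [0.697, 0.717, 0.005, 0.004]
ft_force: [0.3, 0.8, 0.3]
grip_width: 0.0314
grip_force: 0.0
```

Emit:
move_arm --series "-35 -10 0 0 0 0; -70 -20 0 0 0 0; -105 -30 0 0 0 0; -140 -40 0 0 0 0; -175 -50 0 0 0 0; -210 -60 0 0 0 0; -245 -70 0 0 0 0; -280 -80 0 0 0 0"

```text
time: 47.63
position: [0.5251, -0.0532, 0.2921]
tool_rot: [0.697, 0.717, -0.0, -0.0]
ft_force: [0.8, 0.1, -0.2]
grip_width: 0.0315
grip_force: 0.0
```

```bash
python3 - <<'E'
from h import *
look(['drawer_handle','cabinet_top','rack_a_rail','hooks_1','teapot_lid_mid','slip_cup_mid','wood_mallet_mid'])
st()
p=robot.camera("top"); q=robot.camera("scene")
a=ortho(p,.128,.50,.70,.08,.38,.8); b=cv2.resize(q["img"][:,:,::-1][100:300,150:360],None,fx=2,fy=2,interpolation=cv2.INTER_CUBIC)
o=np.zeros((420,800,3),np.uint8); o[:a.shape[0],:a.shape[1]]=a; o[:b.shape[0],378:378+b.shape[1]]=b
cv2.imwrite("pics/z.png",o)
E
```

```text
scene drawer_handle [(0.92, [0.598, 0.231, 0.128])]
scene cabinet_top [(0.71, [0.654, 0.229, 0.16])]
scene rack_a_rail []
scene hooks_1 [(0.8, [0.696, 0.228, 0.128])]
scene teapot_lid_mid [(0.94, [0.33, -0.271, 0.016])]
scene slip_cup_mid [(0.79, [0.713, -0.241, 0.024]), (0.19, [0.332, -0.272, 0.014]), (0.15, [0.697, 0.229, 0.128])]
scene wood_mallet_mid [(0.54, [0.589, 0.541, 0.017])]
top drawer_handle [(0.78, [0.595, 0.232, 0.129])]
top cabinet_top [(0.74, [0.654, 0.228, 0.163])]
top rack_a_rail [(0.42, [0.696, 0.233, 0.126])]
top hooks_1 [(0.32, [0.696, 0.232, 0.122])]
top teapot_lid_mid []
top slip_cup_mid [(0.63, [0.71, -0.24, 0.025])]
top wood_mallet_mid [(0.58, [0.59, 0.534, 0.018])]
48.43 [ 0.5258 -0.0512  0.2925] [0.6967 0.7173 0.     0.    ] [-0.3088  0.3399  1.6149  0.      1.1867 -0.338 ] 0.031088483027886388 0.0 [0.0376 0.778  0.2758]
```

View pics/z.png

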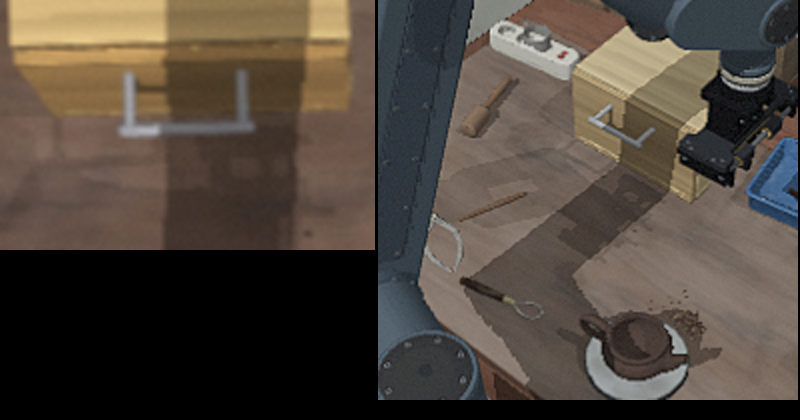

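The drawer is shut with no gap at the front (handle about 0.597, roughly 58–60 mm in front of the top edge), and the bystanders are where they were. Hand in.

```bash
python3 -c "
from h import *
print(robot.hand_in())"
```

```text
the job is handed in; nothing more can be done
None
```

I hung all three racks on their own hook pairs, pushed the drawer fully shut on them, left the other things where they were, and handed the job in at about 48 s; the judge's result wasn't shown.

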